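# Change over the slug trays

## Task

The slug tray that is empty was left partly open: push it fully home. Then hook a fingertip behind the lip of the tray with the red slug and draw it all the way out to its stop, so that the red slug stands ready in its pocket. Pinch or lift nothing, do not touch the slugs in the trays, and leave the white slug's tray and the things standing around where they are.

Things in the scene. Friction and masses are not known exactly. Their poses are not given: they have to be found in the camera images.
- tray_red (a joint): the sliding tray that carries the red slug: metres drawn out of its aluminium base toward the robot. 0 = fully home, 0.050 = fully out, hard stops at both ends; friction about 2 N, stays where it is left; starts at 0
- hook_red: grey upright lip at the front of the tray that carries the red slug. Origin: bottom centre, on the tray floor (13 mm above the worktop). x points home into the base (drawn out along -x), y along the lip, z up. Plate x -2 to 2 mm, 60 wide; a bead on top reaches back to x = 6.5, top 42 above the origin. Behind the bead 82 mm of bare tray floor, 82 wide
- face_red: blue front plate with a paper label on the robot's side of the lip of the tray that carries the red slug: 3 mm thick, 64 wide, 36 high. Origin: centre of its lower edge, 13 mm above the worktop, 3.5 mm in front of the lip's origin; axes as the lip's. Moves with the tray; nothing stands in front of it
- tray_empty (a joint): the sliding tray that carries no slug and was left partly open: metres drawn out of its aluminium base toward the robot. 0 = fully home, 0.050 = fully out, hard stops at both ends; friction about 2 N, stays where it is left; starts 0.025 to 0.038 out
- hook_empty: grey upright lip at the front of the tray that carries no slug and was left partly open. Origin: bottom centre, on the tray floor (13 mm above the worktop). x points home into the base (drawn out along -x), y along the lip, z up. Plate x -2 to 2 mm, 60 wide; a bead on top reaches back to x = 6.5, top 42 above the origin. Behind the bead 82 mm of bare tray floor, 82 wide
- face_empty: blue front plate with a paper label on the robot's side of the lip of the tray that carries no slug and was left partly open: 3 mm thick, 64 wide, 36 high. Origin: centre of its lower edge, 13 mm above the worktop, 3.5 mm in front of the lip's origin; axes as the lip's. Moves with the tray; nothing stands in front of it
- tray_white (a joint): the sliding tray that carries the white slug: metres drawn out of its aluminium base toward the robot. 0 = fully home, 0.050 = fully out, hard stops at both ends; friction about 2 N, stays where it is left; starts at 0
- hook_white: grey upright lip at the front of the tray that carries the white slug. Origin: bottom centre, on the tray floor (13 mm above the worktop). x points home into the base (drawn out along -x), y along the lip, z up. Plate x -2 to 2 mm, 60 wide; a bead on top reaches back to x = 6.5, top 42 above the origin. Behind the bead 82 mm of bare tray floor, 82 wide
- slug_red: loose red thumb slug: upright tube, 26 mm across, 51 mm tall, origin at the centre of its underside; stands on the tray floor in a round pocket (31 mm across, 10 mm deep) of its tray's black block, pocket centre 112 mm behind the lip's origin
- slug_white: loose white thumb slug: upright tube, 26 mm across, 49 mm tall, origin at the centre of its underside; stands on the tray floor in a round pocket (31 mm across, 10 mm deep) of its tray's black block, pocket centre 112 mm behind the lip's origin
- pocket_red (a point): centre of the bottom of the pocket in the red slug's tray, on the tray floor, 13 mm above the worktop; moves with the tray
- shelf_edge (a point): middle of the lower front edge of the wooden wall shelf above the back of the worktop: fixed, the edge runs level along y over the whole width; from there to the wall the space above is closed, so keep the wrist and arm on the robot's side of it
- slug_black: black thumb slug standing on the worktop, 32 mm across, 55 mm tall; origin at the centre of its underside; bystander
- slug_blue: blue thumb slug standing on the worktop, 26 mm across, 70 mm tall; origin at the centre of its underside; bystander
- glue_bottle: white squeeze bottle with a blue nozzle, standing, 32 mm across, 112 mm tall; origin at the centre of its underside; bystander
- insert_jar: pale jar with a white screw lid, 66 mm across, 78 mm tall; origin at the centre of its underside; bystander
Things that resemble listed ones, but are neither listed nor needed, are in the scene too. Leave any yellow look-alike of the slug_red alone.

How it is judged:
By the outcome, as a careful person would: the job done as asked, in the order asked, and still so for the second after the job is handed in, with the robot touching nothing.
It also fails if it takes over 51 s, if anything falls off the work surface, if the arm or the gripper's body presses on something with over 40 N, if the wrist force passes 120 N, or if a joint passes its speed limit or range.

## Robot

A 6-joint arm with a two-finger parallel gripper is mounted at the origin on a cart in front of the work surface, level with it; the furniture and walls round the work are solid. World frame = base frame: x ahead of the robot, y to its left, z up, the work surface at z = 0. Lengths are in m, angles in rad, forces in N, time in s.
With the tool pointing down it reaches from about 0.375 to 0.75 m from the base axis. Payload 9 kg.
Tool frame: the origin (TCP) lies at the centre of the arm's flange, where the gripper is bolted on; the fingertips stand 173 mm ahead of it and the grasp point (between the pads) lies 155 mm ahead of it; z points along the fingers, y is the line along which they close (so a half turn about z gives the same grasp; the last joint's range is limited). The gripper opens to 85 mm and grips with 20 to 120 N. Pads are 22 mm wide; open, the fingers measure 114 mm over their backs; the gripper's body (76 mm by 85 mm) begins 54 mm behind the grasp point. The pads swing forward as they close: fully open they stand 13 mm farther back than shut.
Start: joints at [-1.554, 0.104, 0.097, 1.564, 0, 1.353], TCP at [0.14, -0.584, 0.405] pointing down, gripper open.
Joint ranges: [-2.99, 2.99], [-0.84, 1.86], [-1.1, 1.16], [-1.84, 2.11], [-1.51, 1.56], [-3.14, 3.14]. Speed limits (rad/s): [2.22, 2.22, 2.57, 3.14, 3.14, 3.14].

## Interface

Orientations are given as a rotation vector (axis times angle).
In Python, from rig import ctrl, read_camera, get_calibration, order gives the robot as it stands. The module is installed in compiled form; this text tells all that it offers.
- The arm moves only by the tool move_arm, never from a script. Its argument "moves" is a list of rows, each a list of 7 numbers: the finger opening in cm, from 0 to 8.54, then the shift along the tool's x, y, z in cm, then the turn, a rotation vector about the tool's x, y, z in degrees. In form: [[hand, tx, ty, tz, wx, wy, wz], ...]. A call has 1 to 8 rows; each row shifts and turns the commanded pose from where the row before left it, along the tool's axes as they then stand; what a row does not reach is not made up. A row lasts 1/10 s, in which the tool goes at most 50 mm and 8.59 degrees, less where a joint would pass 70% of its speed; a pose out of reach is approached as far as the arm can. A call with a gripper value outside its range is refused whole. The fingers move at their own pace and stop on an object; "newtons" is the grip in N (left out, the last holds). Time passes only in rows, so rows that do not move let the fingers close. It gives the time, the measured TCP pose, the force, the opening and the grip force at its end, in the units of the state.
- ctrl.read_state(): the state, without advancing time (a new reading comes with each control period).
- read_camera(name): name is "scene" or "side" or "wrist"; returns the picture (420x560x3 uint8, blue, green, red); there is no depth.
- get_calibration(name): a dict with "fx", "fy", "cx", "cy" (pixels), "R" (3x3) and "t" (3): a world point X has camera coordinates R X + t; the wrist camera has in their place "tool_from_camera" (4x4, takes a point from camera to tool coordinates, whose origin is the TCP and whose axes are the flange's). Camera axes: x right, y down, z forward; pixel columns grow to the right and rows downward; lengths in m; the calibration is good to about 2 mm. The wrist camera is an equidistant fisheye: a pixel r from the principal point sees the ray r / f radians off the axis. A picture is of the moment at which its call begins: read the wrist's pose just before it. get_calibration takes no time and is no camera call.
- order.sign_off(): hands the job in; it is judged then, once.
The state is a dict: "clock": time; "joint_pos": joint angles; "qd": joint speeds; "joint_torque": joint torques, N m; "position": TCP position; "orientation": TCP orientation; "ft_force": force on the tool from outside, world axes, zero at the start; "ft_torque": the same for the moment, N m; "width": finger opening in m; "gripper_force": force on a finger pad.
Only numpy, scipy, OpenCV 4.12 (cv2) and the standard library are available. Lean on these libraries where they do the work, as an engineer would, in place of code of your own. Each camera call takes 0.05 s, during which the arm holds its last target. There are 200 camera calls.

## Working session

There is one attempt and no reset: what is moved stays moved. The work goes in short steps, Python scripts to look and compute and a tool call to move; the robot and the scene stay as the last step left them, time stands still between calls to the robot, and variables do not carry over. Pictures are saved under pics/ and viewed, at most 10 in all, crops included, and the job is handed in when it is done.

Besides the shell and the picture viewer there is one more tool, called as name([rows], argument=value, ...), one row to a line, values as JSON. move_arm: Moves the arm, as the interface text tells. Its arguments: {"type":"object","properties":{"moves":{"type":"array","items":{"type":"array","items":{"type":"number"}}},"newtons":{"type":"number"}},"required":["moves"]}

```bash
mkdir -p pics
python3 - <<'E'
from rig import ctrl, read_camera, get_calibration
import cv2,numpy as np
s=ctrl.read_state(); print(s)
for n in("scene","side","wrist"):
    cv2.imwrite(f"pics/{n}0.png",read_camera(n)); print(n,get_calibration(n))
E
```

```text
{'clock': 0.0, 'joint_pos': array([-1.55369565e+00,  1.04661161e-01,  9.64388234e-02,  1.56390370e+00,
        5.37535461e-06,  1.35311481e+00]), 'qd': array([-2.96830932e-04,  3.27854672e-07, -1.05488826e-04, -1.79611397e-04,
       -2.41582050e-03,  1.22378303e-04]), 'joint_torque': array([-3.94076924e-03, -5.56932485e+01,  5.03651011e+01,  1.71667087e-02,
       -5.49005708e-04,  6.58949375e-06]), 'position': array([ 0.13959737, -0.58341276,  0.40392775]), 'orientation': array([-3.11865748e+00, -3.67793649e-01, -2.17436150e-04]), 'ft_force': array([ 0.26709577, -0.0786027 ,  0.36193749]), 'ft_torque': array([ 0.01906731, -0.01267389,  0.03397222]), 'gripper_force': 0.0, 'width': 0.08551341330431941}
scene {'fx': 480.8615809309502, 'fy': 480.8615809309502, 'cx': 278.19769904962936, 'cy': 219.8404013944662, 'R': array([[ 0.58811623, -0.80876489, -0.00431749],
       [-0.54343249, -0.39120735, -0.74272333],
       [ 0.59899952,  0.43915391, -0.66958451]]), 't': array([-0.32545579,  0.50167635,  1.21510566])}
side {'fx': 423.20507386021706, 'fy': 423.20507386021706, 'cx': 282.8580266085223, 'cy': 208.1318980159358, 'R': array([[ 0.99683333, -0.07617285, -0.0228257 ],
       [-0.06358763, -0.59121154, -0.80400592],
       [ 0.04774861,  0.80291133, -0.59418302]]), 't': array([-0.55439429,  0.24038799,  1.2890108 ])}
wrist {'fx': 325.19226210127806, 'fy': 325.19226210127806, 'cx': 280.28966608909553, 'cy': 210.3520083844086, 'tool_from_camera': array([[-8.58793676e-04, -9.57825643e-01, -2.87348743e-01,
         7.25613413e-02],
       [ 9.99999631e-01, -8.23750870e-04, -2.42853517e-04,
         3.33399454e-04],
       [-4.09245141e-06, -2.87348846e-01,  9.57825997e-01,
         3.10956793e-02],
       [ 0.00000000e+00,  0.00000000e+00,  0.00000000e+00,
         1.00000000e+00]])}
```

View pics/scene0.png

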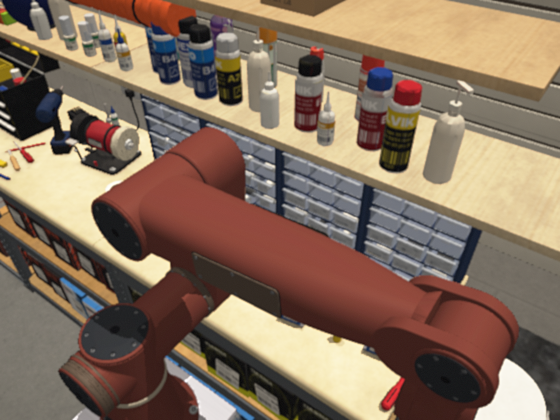

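View pics/side0.png

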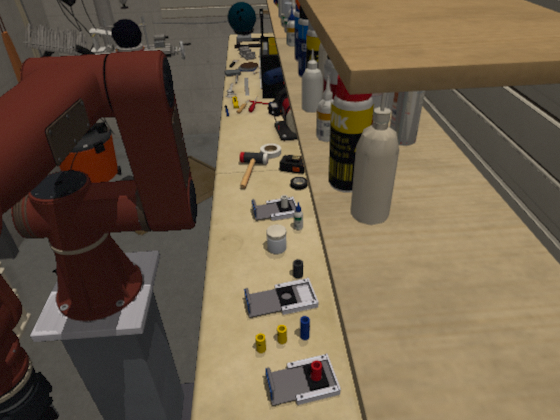

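The side view shows three trays, with white at about (275,207), the middle one at (282,298) and red at (303,380). There are also two yellow slugs at (261,342) and (282,334), a blue one at (305,327), black at (298,268), the jar at (277,238) and the bottle at (298,217). The scene view is blocked by the arm. I'll enlarge the side view to confirm which tray is which.

```bash
cat > h.py <<'E'
import cv2,numpy as np
from rig import ctrl, read_camera, get_calibration
from scipy.spatial.transform import Rotation as Ro
def ray(n,u,v,st=None):
    c=get_calibration(n)
    if n=="wrist":
        T=np.array(c["tool_from_camera"]);a=np.array([(u-c["cx"])/c["fx"],(v-c["cy"])/c["fy"]])
        th=np.hypot(*a); d=np.r_[a/th*np.sin(th),np.cos(th)] if th>1e-9 else np.array([0,0,1.])
        R=Ro.from_rotvec(st["orientation"]).as_matrix()
        return R@T[:3,3]+st["position"], R@T[:3,:3]@d
    R,t=c["R"],c["t"]
    return -R.T@t, R.T@np.array([(u-c["cx"])/c["fx"],(v-c["cy"])/c["fy"],1])
def onz(n,u,v,z,st=None):
    o,d=ray(n,u,v,st); return o+d*(z-o[2])/d[2]
def tri(rs):
    A=0;b=0
    for o,d in rs:
        d=d/np.linalg.norm(d);P=np.eye(3)-np.outer(d,d);A=A+P;b=b+P@o
    X=np.linalg.solve(A,b)
    return X,[np.linalg.norm((np.eye(3)-np.outer(d,d)/(d@d))@(X-o)) for o,d in rs]
def proj(n,X):
    c=get_calibration(n);p=c["R"]@X+c["t"];return p[0]/p[2]*c["fx"]+c["cx"],p[1]/p[2]*c["fy"]+c["cy"]
E
python3 - <<'E'
from h import *
im=cv2.imread("pics/side0.png")
cv2.imwrite("pics/s1.png",cv2.resize(im[180:410,215:365],None,fx=2.6*2,fy=2.6,interpolation=3) if 0 else cv2.resize(im[270:410,215:365],None,fx=4,fy=4,interpolation=3))
for nm,u,v,z in[("faceW",253,214,.013),("faceE",247,305,.013),("faceR",268,385,.013),("red",316,378,.013),("red base",299,297,.013),("whitepk",285,207,.013),("black",298,276,0),("jar",277,250,0),("blue",305,337,0),("y1",261,350,0),("y2",282,341,0),("edge",213,300,0),("edge",345,380,0)]:
    print(nm,onz("side",u,v,z).round(3))
print(-get_calibration("side")["R"].T@get_calibration("side")["t"])
E
```

```text
faceW [0.47  0.302 0.013]
faceE [ 0.445 -0.124  0.013]
faceR [ 0.492 -0.374  0.013]
red [ 0.608 -0.366  0.013]
red base [ 0.595 -0.109  0.013]
whitepk [0.59  0.333 0.013]
black [ 0.602 -0.013  0.   ]
jar [0.545 0.113 0.   ]
blue [ 0.597 -0.238  0.   ]
y1 [ 0.479 -0.267  0.   ]
y2 [ 0.535 -0.245  0.   ]
edge [ 0.345 -0.085  0.   ]
edge [ 0.679 -0.37   0.   ]
[ 0.50637593 -0.93507102  0.94652726]
```

View pics/s1.png

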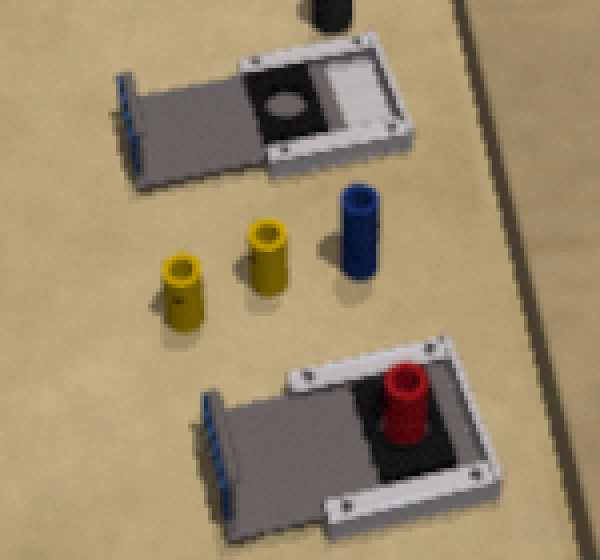

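View pics/wrist0.png

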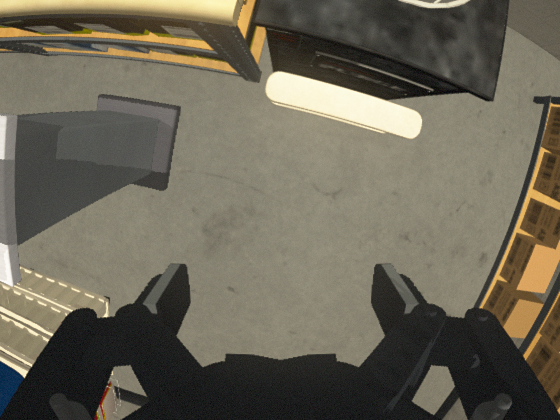

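The crop confirms it. The middle tray (about (282,298)) has an empty pocket and stands open, so it's `tray_empty`. The near one (about (303,380)) holds the red slug, so it's `tray_red`. The yellow ones are look-alikes, and the far tray is white. Next I'll bring the wrist camera over the trays.

```bash
cat >> h.py <<'E'
def plan(pos,yaw,n,grip,st=None):
    """rows from the present pose to pos with tool down, tool x at yaw (deg)"""
    st=st or ctrl.read_state(); R0=Ro.from_rotvec(st["orientation"]); p=np.array(st["position"])
    goal=Ro.from_euler("z",yaw,degrees=True)*Ro.from_euler("x",180,degrees=True)
    w=(R0.inv()*goal).as_rotvec(degrees=True); R=R0; rows=[]
    p0=p.copy()
    for i in range(n):
        d=R.inv().apply(p0+(np.array(pos)-p0)*(i+1)/n-p)*100; d=d.round(2); tw=(w/n).round(2)
        rows.append([grip,*d.tolist(),*tw.tolist()]); p=p+R.apply(d)/100; R=R*Ro.from_rotvec(tw,degrees=True)
    print("end",p.round(4),"turn",w.round(1))
    for r in rows: print(r)
E
python3 - <<'E'
from h import *
plan([.42,-.25,.42],187,22,8.5)
E
```

```text
end [ 0.42 -0.25  0.42] turn [ 0.000e+00 -1.000e-01 -1.735e+02]
[8.5, 1.59, -1.18, -0.07, 0.0, -0.0, -7.89]
[8.5, 1.74, -0.95, -0.07, 0.0, -0.0, -7.89]
[8.5, 1.85, -0.7, -0.07, 0.0, -0.0, -7.89]
[8.5, 1.93, -0.43, -0.07, 0.0, -0.0, -7.89]
[8.5, 1.98, -0.17, -0.07, 0.0, -0.0, -7.89]
[8.5, 1.98, 0.1, -0.07, 0.0, -0.0, -7.89]
[8.5, 1.94, 0.37, -0.07, 0.0, -0.0, -7.89]
[8.5, 1.88, 0.64, -0.08, 0.0, -0.0, -7.89]
[8.5, 1.77, 0.88, -0.07, 0.0, -0.0, -7.89]
[8.5, 1.63, 1.12, -0.07, 0.0, -0.0, -7.89]
[8.5, 1.46, 1.34, -0.07, 0.0, -0.0, -7.89]
[8.5, 1.26, 1.52, -0.07, 0.0, -0.0, -7.89]
[8.5, 1.05, 1.69, -0.07, 0.0, -0.0, -7.89]
[8.5, 0.8, 1.81, -0.07, 0.0, -0.0, -7.89]
[8.5, 0.55, 1.9, -0.07, 0.0, -0.0, -7.89]
[8.5, 0.28, 1.96, -0.07, 0.0, -0.0, -7.89]
[8.5, 0.01, 1.98, -0.07, 0.0, -0.0, -7.89]
[8.5, -0.27, 1.96, -0.07, 0.0, -0.0, -7.89]
[8.5, -0.53, 1.91, -0.07, 0.0, -0.0, -7.89]
[8.5, -0.78, 1.82, -0.07, 0.0, -0.0, -7.89]
[8.5, -1.03, 1.69, -0.07, 0.0, -0.0, -7.89]
[8.5, -1.26, 1.54, -0.08, 0.0, -0.0, -7.89]
```

move_arm([
  [8.5,1.6,-1.2,0,0,0,-7.9],
  [8.5,1.7,-1,0,0,0,-7.9],
  [8.5,1.9,-0.7,0,0,0,-7.9],
  [8.5,1.9,-0.4,0,0,0,-7.9],
  [8.5,2,-0.2,0,0,0,-7.9],
  [8.5,2,0.1,0,0,0,-7.9],
  [8.5,1.9,0.4,0,0,0,-7.9],
  [8.5,1.9,0.6,0,0,0,-7.9],
])

```text
clock: 0.95
position: [0.2417, -0.4608, 0.4044]
orientation: [-2.459, -1.955, -0.0]
ft_force: [-0.4, 0.6, -0.0]
width: 0.0848
gripper_force: 0.0
```

move_arm([
  [8.5,1.8,0.9,-0.1,0,0,-7.9],
  [8.5,1.6,1.1,-0.1,0,0,-7.9],
  [8.5,1.5,1.3,-0.1,0,0,-7.9],
  [8.5,1.3,1.5,-0.1,0,0,-7.9],
  [8.5,1,1.7,-0.1,0,0,-7.9],
  [8.5,0.8,1.8,-0.1,0,0,-7.9],
  [8.5,0.5,1.9,-0.1,0,0,-7.9],
  [8.5,0.3,2,-0.1,0,0,-7.9],
])

```text
clock: 1.75
position: [0.3432, -0.3392, 0.4125]
orientation: [-1.07, -2.954, -0.0]
ft_force: [-0.2, -0.2, 0.6]
width: 0.0852
gripper_force: 0.0
```

move_arm([
  [8.5,0,2,-0.1,0,0,-7.9],
  [8.5,-0.3,2,-0.1,0,0,-7.9],
  [8.5,-0.5,1.9,-0.1,0,0,-7.9],
  [8.5,-0.8,1.8,-0.1,0,0,-7.9],
  [8.5,-1,1.7,-0.1,0,0,-7.9],
  [8.5,-1.3,1.5,-0.1,0,0,-7.9],
  [8.5,0,0,0,0,0,0],
  [8.5,0,0,0,0,0,0],
])

```text
clock: 2.55
position: [0.4197, -0.2487, 0.4185]
orientation: [0.196, -3.135, -0.0]
ft_force: [0.4, 0.0, -0.0]
width: 0.0848
gripper_force: 0.0
```

Run:
```python
from h import *
import pickle
st=ctrl.read_state(); im=read_camera("wrist"); sc=read_camera("scene");sd=read_camera("side")
pickle.dump((st,im,sc,sd),open("v1.pkl","wb"))
print(st["clock"],st["position"],st["orientation"],st["joint_pos"])
cv2.imwrite("pics/w1.png",im); cv2.imwrite("pics/sc1.png",sc)
```

```text
2.55 [ 0.41968488 -0.24869802  0.41848121] [ 1.96120635e-01 -3.13502721e+00 -4.50600094e-06] [-8.03746727e-01 -2.34684943e-01 -2.02990826e-01  1.60277567e+00
 -3.31078961e-04 -9.28699596e-01]
```

View pics/w1.png

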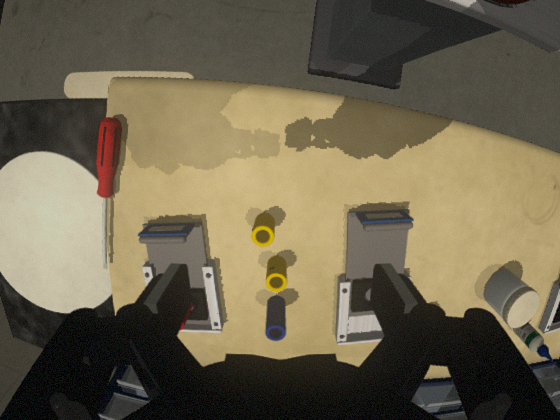

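View pics/sc1.png

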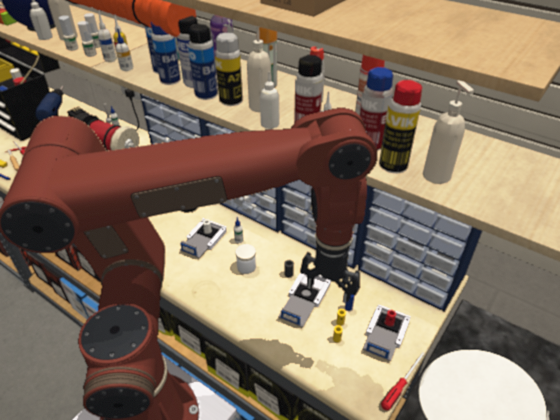

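Wrist view: the red tray's lip and face are at about (165,232) and the empty tray's at about (383,217). The yellow slugs are at (263,236) and (277,277), and blue at (276,320). In the scene view both blue faces are free, at (291,316) and (379,347), and the shelf edge runs above the drawers. I'll enlarge both lips.

Run:
```python
from h import *
import pickle
st,im,sc,sd=pickle.load(open("v1.pkl","rb"))
def c(i,u,v,w=78,h=58,k=5): return cv2.resize(i[v:v+h,u:u+w],None,fx=k,fy=k,interpolation=cv2.INTER_CUBIC)
cv2.imwrite("pics/c1.png",np.vstack([np.hstack([c(im,130,203),c(im,338,200)]),np.hstack([c(sd,255,355),c(sd,235,272)])]))
# shelf edge: intersect planes (line parallel to y)
for a in[(328.7,270),(357.5,410)]:
  for b in[(140,95),(475,238)]:
    (o,d),(p,e)=ray("side",*a),ray("scene",*b)
    s=np.linalg.solve(np.array([[d[0],-e[0]],[d[2],-e[2]]]),[p[0]-o[0],p[2]-o[2]]);print(a,b,(o+d*s[0]).round(3))
```

```text
(328.7, 270) (140, 95) [ 0.606 -0.453  0.461]
(328.7, 270) (475, 238) [ 0.611 -0.431  0.438]
(357.5, 410) (140, 95) [ 0.601 -0.686  0.464]
(357.5, 410) (475, 238) [ 0.606 -0.675  0.443]
```

View pics/c1.png

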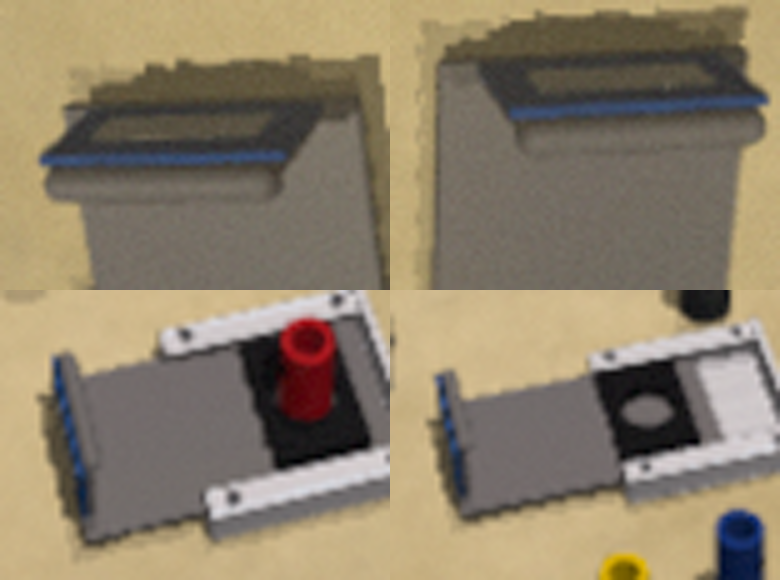

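Run:
```python
from h import *
import pickle
st,im,sc,sd=pickle.load(open("v1.pkl","rb"))
for nm,l,r,s,tray in[("red",(138.4,235),(186.8,234.4),(266.4,368.6),[(174,380),(308,380)]),("empty",(362.6,222.6),(413.2,220),(244.8,289),None)]:
    print(nm,"tri top +y end",*tri([ray("wrist",*r,st),ray("side",*s)]))
    L,Rr=[onz("wrist",*p,.049,st) for p in(l,r)]
    d=Rr-L; yaw=np.degrees(np.arctan2(-d[0],d[1])); print("w",np.linalg.norm(d).round(4),"mid",((L+Rr)/2).round(4),"yaw",yaw.round(1), "proj side",proj("side",Rr),proj("side",L))
# red slug top from side (316,..) : mask centroid
for n,i in(("side",sd),("scene",sc)):
    hsv=cv2.cvtColor(i,cv2.COLOR_BGR2HSV);m=((hsv[...,0]<8)|(hsv[...,0]>172))&(hsv[...,1]>150)&(hsv[...,2]>70)
    k,_,sts,ce=cv2.connectedComponentsWithStats(m.astype(np.uint8))
    for j in range(1,k):
        if 20<sts[j,4]<500: print(n,sts[j],ce[j].round(1))
# base screw / rail directions from side crop: rail top edges
def cs(o,v0,X,Y,ox,oy): return (o+(X-ox)/5,v0+(Y-oy)/5)
for nm,o,v0,ox,a,b,c,d in[("red",255,355,0,(185,335),(337,300),(234,497),(390,460)),("empty",235,272,390,(608,355),(738,330),(643,467),(765,440))]:
    P=[onz("side",*cs(o,v0,*q,ox,290),.02) for q in(a,b)]; e=P[1]-P[0]; print(nm,"rail screws",P[0].round(3),P[1].round(3),np.degrees(np.arctan2(e[1],e[0])).round(1))
```

```text
red tri top +y end [ 0.49122477 -0.34999622  0.04323223] [np.float64(7.308364003820247e-05), np.float64(7.308364003816365e-05)]
w 0.0621 mid [ 0.4937 -0.3791  0.049 ] yaw 8.9 proj side (np.float64(265.2940279460622), np.float64(366.6649089836667)) (np.float64(270.70645217488214), np.float64(390.58310066992874))
empty tri top +y end [ 0.44128404 -0.08730223  0.04011649] [np.float64(0.0008985755648029326), np.float64(0.0008985755648029427)]
w 0.0621 mid [ 0.4447 -0.1216  0.049 ] yaw 9.6 proj side (np.float64(244.17947480861105), np.float64(287.61221931415275)) (np.float64(248.0113615125128), np.float64(303.91870944621394))
side [192  54  52  34 361] [226.9  67.1]
side [167  75  21  15  45] [178.1  80.4]
side [339  83  33  18 236] [352.5  94.6]
side [283  98   6  11  49] [285.7 102.8]
side [249 101  13  11  47] [252.7 105.8]
side [205 127  26  23 119] [214.  137.3]
side [213 152  26  22  74] [223.1 159.6]
side [ 29 178  60  26 156] [ 58.6 195.1]
side [ 92 187  11  21 121] [ 95.9 197.9]
side [ 24 201  15  16  39] [ 30.7 206.9]
side [ 34 203  30  25 227] [ 50.5 217.4]
side [222 203  15  1
[... 990 characters left out ...]
7  26] [ 23.  149.8]
scene [ 33 147  12  13  40] [ 37.6 152.2]
scene [138 149  20  15  86] [148.7 155.6]
scene [162 149  11   9  23] [166.8 153. ]
scene [ 37 150  12  19  56] [ 42.2 158.6]
scene [ 12 168  28  30 216] [ 26.8 183.8]
scene [144 218  14  19  28] [150.6 226.7]
scene [ 71 248   8  19  45] [ 74.6 257.1]
scene [385 311  11  15 122] [390.1 318. ]
scene [ 79 339   8  19  29] [ 82.2 349.8]
scene [ 94 371  21   6  22] [104.2 372.7]
scene [381 378  26  32 325] [393.  394.4]
scene [182 383  14  29  66] [189.5 396.8]
scene [187 413  10   7  26] [192.9 416. ]
red rail screws [ 0.554 -0.328  0.02 ] [ 0.631 -0.316  0.02 ] 9.3
empty rail screws [ 0.539 -0.063  0.02 ] [ 0.618 -0.051  0.02 ] 9.1
```

Both trays have a yaw of about 9°. The face mid-tops are at (0.445,-0.122) for empty and (0.494,-0.379) for red. The triangulated height of 40–43 mm against 49 mm agrees within about 1.5 px at this range. The shelf's lower edge is at x≈0.605, z≈0.45. Next I'll plan the approach in front of the empty tray.

Run:
```python
from h import *
u=np.array([np.cos(np.radians(9.2)),np.sin(np.radians(9.2)),0])
f=np.array([.4447,-.1216,0])
plan(f-u*.028+[0,0,.199],189.2,8,0)
```

```text
end [ 0.417 -0.126  0.199] turn [-0.  -0.  -2.1]
[0, -0.16, 1.53, 2.74, -0.0, -0.0, -0.26]
[0, -0.17, 1.53, 2.75, -0.0, -0.0, -0.26]
[0, -0.18, 1.53, 2.74, -0.0, -0.0, -0.26]
[0, -0.19, 1.53, 2.75, -0.0, -0.0, -0.26]
[0, -0.19, 1.53, 2.74, -0.0, -0.0, -0.26]
[0, -0.2, 1.53, 2.74, -0.0, -0.0, -0.26]
[0, -0.2, 1.53, 2.75, -0.0, -0.0, -0.26]
[0, -0.21, 1.53, 2.74, -0.0, -0.0, -0.26]
```

move_arm([
  [0,-0.2,1.5,2.7,0,0,-0.5],
  [0,-0.2,1.5,2.8,0,0,-0.5],
  [0,-0.2,1.5,2.8,0,0,-0.5],
  [0,-0.2,1.6,2.8,0,0,-0.5],
  [0,-0.2,1.5,2.8,0,0,0],
  [0,-0.2,1.5,2.7,0,0,0],
  [0,-0.2,1.6,2.7,0,0,0],
  [0,-0.2,1.5,2.7,0,0,0],
], newtons=30)

```text
clock: 3.5
position: [0.4168, -0.1257, 0.1976]
orientation: [-0.249, 3.132, -0.0]
ft_force: [0.5, -0.0, 0.4]
width: 0.0
gripper_force: 0.0
```

move_arm([
  [0,0,0,0,0,0,0],
  [0,0,0,0,0,0,0],
  [0,0,0,0,0,0,0],
  [0,0,0,0,0,0,0],
  [0,0,0,0,0,0,0],
])

```text
clock: 4.0
position: [0.4176, -0.1266, 0.1998]
orientation: [-0.252, 3.13, -0.002]
ft_force: [-1.5, -0.1, 0.2]
width: 0.0001
gripper_force: 0.0
```

Run:
```python
from h import *
s=ctrl.read_state(); print(s["position"],s["orientation"],s["ft_force"],s["width"])
w=read_camera("wrist"); sd=read_camera("side")
c=lambda i,u,v,W,H,k:cv2.resize(i[v:v+H,u:u+W],None,fx=k,fy=k,interpolation=2)
cv2.imwrite("pics/p2.png",np.hstack([cv2.resize(w[100:420,60:500],(400,291)),cv2.resize(c(sd,215,240,110,80,5),(400,291))]))
```

```text
[ 0.41758756 -0.12658293  0.19976658] [-2.52010751e-01  3.13015373e+00 -1.92587734e-03] [-1.48273094 -0.08314504  0.1594083 ] 9.505169466698796e-05
```

View pics/p2.png

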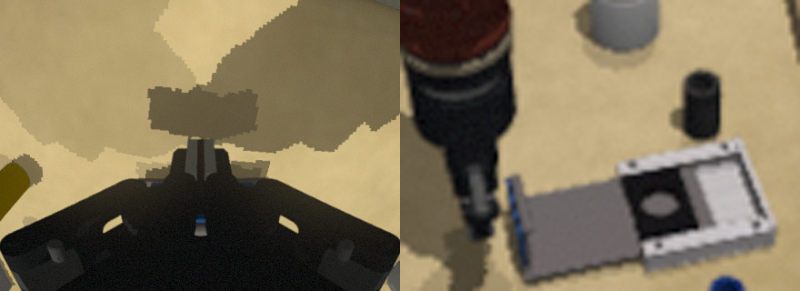

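The closed fingers stand in front of the face and clear of it. Now I'll push along tool -x in small steps.

move_arm([
  [0,-0.5,0,0,0,0,0],
  [0,-0.5,0,0,0,0,0],
  [0,-0.5,0,0,0,0,0],
  [0,-0.5,0,0,0,0,0],
  [0,-0.5,0,0,0,0,0],
  [0,-0.5,0,0,0,0,0],
])

```text
clock: 4.7
position: [0.4472, -0.1208, 0.1986]
orientation: [0.254, -3.131, -0.0]
ft_force: [-2.0, 0.1, 0.9]
width: -0.0003
gripper_force: 1.1
```

move_arm([
  [0,-0.4,0,0,0,0,0],
  [0,-0.4,0,0,0,0,0],
])

```text
clock: 4.9
position: [0.455, -0.1196, 0.1986]
orientation: [0.254, -3.131, -0.0]
ft_force: [-3.0, -0.3, 1.2]
width: 0.0002
gripper_force: 1.1
```

move_arm([
  [0,-0.3,0,0,0,0,0],
  [0,-0.3,0,0,0,0,0],
])

```text
clock: 5.1
position: [0.4608, -0.1186, 0.1986]
orientation: [0.254, -3.131, -0.0]
ft_force: [-3.0, 0.4, 1.5]
width: 0.0001
gripper_force: 1.1
```

move_arm([
  [0,-0.2,0,0,0,0,0],
  [0,-0.2,0,0,0,0,0],
])

```text
clock: 5.3
position: [0.4646, -0.118, 0.1986]
orientation: [0.253, -3.131, -0.0]
ft_force: [-3.1, 0.7, 1.4]
width: 0.0003
gripper_force: 1.1
```

move_arm([
  [0,-0.2,0,0,0,0,0],
  [0,-0.1,0,0,0,0,0],
])

```text
clock: 5.5
position: [0.4676, -0.1175, 0.1986]
orientation: [0.254, -3.131, -0.0]
ft_force: [-2.1, 1.2, 1.0]
width: 0.0
gripper_force: 1.0
```

move_arm([
  [0,-0.1,0,0,0,0,0],
  [0,-0.1,0,0,0,0,0],
])

```text
clock: 5.7
position: [0.4687, -0.1173, 0.1986]
orientation: [0.253, -3.128, 0.001]
ft_force: [-15.0, -0.3, 9.6]
width: 0.0003
gripper_force: 7.2
```

The force rose from 3 to 15 N at the stop after about 36 mm of travel, so the empty tray is home. Next is the hook approach. I'll lean the tool 12° toward the robot so the arm stays clear of the shelf.

```bash
cat >> h.py <<'E'
def plan2(wps,yaw=9.2):
    """waypoints (tip xyz, lean deg, rows, grip): fingertip poses"""
    st=ctrl.read_state();p=np.array(st["position"]);R=Ro.from_rotvec(st["orientation"])
    print("tip now",(p+R.apply([0,0,.173])).round(4))
    for tip,lean,n,g in wps:
        G=Ro.from_euler("ZYZX",[yaw,-lean,180,180],degrees=True); t=np.array(tip)-G.apply([0,0,.173])
        w=(R.inv()*G).as_rotvec(degrees=True); p0=p.copy()
        for i in range(n):
            d=(R.inv().apply(p0+(t-p0)*(i+1)/n-p)*100).round(1);tw=(w/n).round(1)
            print([g,*d.tolist(),*tw.tolist()]); p=p+R.apply(d)/100;R=R*Ro.from_rotvec(tw,degrees=True)
        print("-- tip",(p+R.apply([0,0,.173])).round(4),"tcp",p.round(4))
E
python3 - <<'E'
from h import *
u=np.array([np.cos(np.radians(9.2)),np.sin(np.radians(9.2)),0])
lip=np.array([.4972,-.3784,0]); h=lip+u*.038
tip=np.array([.4687,-.1173,.026])
plan2([(tip-u*.03,0,2,0),(tip-u*.03+[0,0,.11],0,3,0),(h+[0,0,.125],12,8,0),(h+[0,0,.028],12,5,0)])
E
```

```text
tip now [ 0.4682 -0.1174  0.0256]Traceback (most recent call last):
  File "<stdin>", line 5, in <module>
  File "h.py", line 39, in plan2
    G=Ro.from_euler("ZYZX",[yaw,-lean,180,180],degrees=True); t=np.array(tip)-G.apply([0,0,.173])
  File "scipy/spatial/transform/_rotation.pyx", line 1413, in scipy.spatial.transform._rotation.Rotation.from_euler
ValueError: Expected axis specification to be a non-empty string of upto 3 characters, got ZYZX
```

```bash
sed -i 's/Ro.from_euler("ZYZX",\[yaw,-lean,180,180\],degrees=True)/Ro.from_euler("ZYZ",[yaw,-lean,180],degrees=True)*Ro.from_euler("x",180,degrees=True)/' h.py
python3 - <<'E'
from h import *
u=np.array([np.cos(np.radians(9.2)),np.sin(np.radians(9.2)),0])
lip=np.array([.4972,-.3784,0]); h=lip+u*.038
tip=np.array([.4687,-.1173,.026])
plan2([(tip-u*.03,0,2,0),(tip-u*.03+[0,0,.11],0,3,0),(h+[0,0,.125],12,8,0),(h+[0,0,.028],12,5,0)])
E
```

```text
tip now [ 0.4682 -0.1174  0.0256]
[0, 1.5, 0.0, -0.0, -0.0, -0.1, 0.0]
[0, 1.5, 0.0, -0.0, -0.0, -0.1, 0.0]
-- tip [ 0.4391 -0.1221  0.0256] tcp [ 0.4391 -0.1221  0.1986]
[0, -0.0, -0.0, -3.7, -0.0, 0.0, 0.0]
[0, -0.0, -0.0, -3.7, -0.0, 0.0, 0.0]
[0, -0.0, -0.0, -3.6, -0.0, 0.0, 0.0]
-- tip [ 0.4391 -0.1221  0.1356] tcp [ 0.4391 -0.1221  0.3086]
[0, -0.2, -3.3, 0.2, -0.0, -1.5, 0.0]
[0, -0.3, -3.3, 0.2, -0.0, -1.5, 0.0]
[0, -0.2, -3.2, 0.2, -0.0, -1.5, 0.0]
[0, -0.2, -3.3, 0.2, -0.0, -1.5, 0.0]
[0, -0.2, -3.3, 0.2, -0.0, -1.5, 0.0]
[0, -0.2, -3.3, 0.2, -0.0, -1.5, 0.0]
[0, -0.2, -3.3, 0.2, -0.0, -1.5, 0.0]
[0, -0.2, -3.2, 0.2, -0.0, -1.5, 0.0]
-- tip [ 0.5348 -0.372   0.125 ] tcp [ 0.4992 -0.3778  0.2943]
[0, 0.4, -0.0, 1.9, 0.0, 0.0, 0.0]
[0, 0.4, -0.0, 1.9, 0.0, 0.0, 0.0]
[0, 0.4, -0.0, 1.9, 0.0, 0.0, 0.0]
[0, 0.4, -0.0, 1.9, 0.0, 0.0, 0.0]
[0, 0.4, -0.0, 1.9, 0.0, 0.0, 0.0]
-- tip [ 0.535 -0.372  0.028] tcp [ 0.4995 -0.3777  0.1972]
```

move_arm([
  [0,1.5,0,0,0,0,0],
  [0,1.5,0,0,0,0,0],
  [0,0,0,-3.7,0,0,0],
  [0,0,0,-3.7,0,0,0],
  [0,0,0,-3.6,0,0,0],
])

```text
clock: 6.2
position: [0.4398, -0.1222, 0.3102]
orientation: [-0.253, 3.13, -0.001]
ft_force: [0.4, -0.2, 0.7]
width: -0.0
gripper_force: 0.0
```

move_arm([
  [0,-0.2,-3.3,0.2,0,-1.5,0],
  [0,-0.3,-3.3,0.2,0,-1.5,0],
  [0,-0.2,-3.2,0.2,0,-1.5,0],
  [0,-0.2,-3.3,0.2,0,-1.5,0],
  [0,-0.2,-3.3,0.2,0,-1.5,0],
  [0,-0.2,-3.3,0.2,0,-1.5,0],
  [0,-0.2,-3.3,0.2,0,-1.5,0],
  [0,-0.2,-3.2,0.2,0,-1.5,0],
])

```text
clock: 7.0
position: [0.5004, -0.3795, 0.2943]
orientation: [-0.236, 2.921, 0.023]
ft_force: [0.2, 0.1, -0.3]
width: 0.0001
gripper_force: 0.0
```

move_arm([
  [0,0,0,0,0,0,0],
  [0,0,0,0,0,0,0],
  [0,0,0,0,0,0,0],
])

```text
clock: 7.3
position: [0.5002, -0.3771, 0.2944]
orientation: [-0.237, 2.923, 0.025]
ft_force: [-0.5, 0.6, 0.5]
width: 0.0003
gripper_force: 0.0
```

Run:
```python
from h import *
u=np.array([np.cos(np.radians(9.2)),np.sin(np.radians(9.2)),0])
h=np.array([.4972,-.3784,0])+u*.038
plan2([(h+[0,0,.028],12,5,0)])
s=ctrl.read_state();print(s["ft_force"],s["clock"])
sd=read_camera("side"); sc=read_camera("scene")
c=lambda i,u,v,W,H,k:cv2.resize(i[v:v+H,u:u+W],None,fx=k,fy=k,interpolation=2)
cv2.imwrite("pics/p3.png",np.hstack([c(sd,215,255,160,150,2.6),c(sc,260,230,160,150,2.2*2.6/2.2)])[:,:800])
```

```text
tip now [ 0.5356 -0.3713  0.1251]
[0, 0.4, -0.0, 1.9, 0.0, -0.0, 0.0]
[0, 0.5, -0.0, 1.9, 0.0, -0.0, 0.0]
[0, 0.4, -0.0, 1.9, 0.0, -0.0, 0.0]
[0, 0.4, -0.1, 1.9, 0.0, -0.0, 0.0]
[0, 0.4, 0.0, 1.9, 0.0, -0.0, 0.0]
-- tip [ 0.535  -0.3724  0.0278] tcp [ 0.4995 -0.3782  0.1971]
[-0.46411917  0.58621856  0.52635123] 7.3
```

View pics/p3.png

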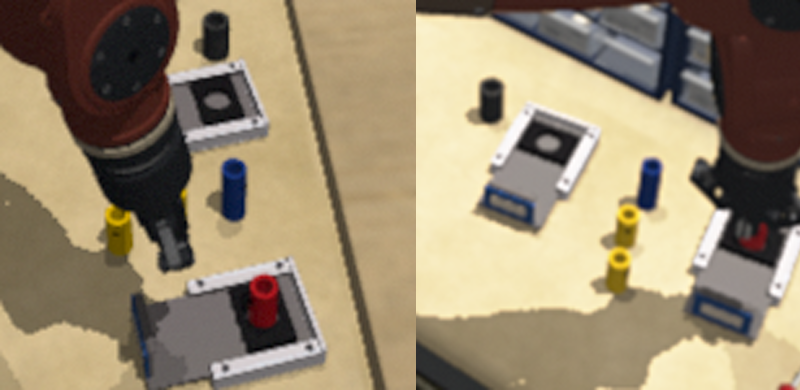

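In the side and scene views the empty tray's block now sits as deep in its base as the red one's, so it's home. The fingertip hangs over the bare floor behind the red lip, in front of the slug. I'll go down.

move_arm([
  [0,0.4,0,1.9,0,0,0],
  [0,0.4,0,1.9,0,0,0],
  [0,0.4,0,1.9,0,0,0],
  [0,0.4,0,1.9,0,0,0],
  [0,0.4,0,1.9,0,0,0],
  [0,0,0,0,0,0,0],
  [0,0,0,0,0,0,0],
])

```text
clock: 8.1
position: [0.5005, -0.3772, 0.1977]
orientation: [-0.237, 2.923, 0.025]
ft_force: [0.4, 0.1, 1.3]
width: 0.0003
gripper_force: 0.0
```

Run:
```python
from h import *
u=np.array([np.cos(np.radians(9.2)),np.sin(np.radians(9.2)),0])
s=ctrl.read_state();t=s["position"]+Ro.from_rotvec(s["orientation"]).apply([0,0,.173]);print(s["ft_force"])
plan2([(t-u*.05,12,8,0)])
```

```text
[0.42666614 0.05370719 1.33899808]
tip now [ 0.5359 -0.3714  0.0285]
[0, 0.6, 0.0, -0.1, 0.0, -0.0, 0.0]
[0, 0.6, 0.0, -0.2, 0.0, -0.0, 0.0]
[0, 0.6, 0.0, -0.1, 0.0, -0.0, 0.0]
[0, 0.6, 0.0, -0.1, 0.0, -0.0, 0.0]
[0, 0.7, 0.0, -0.1, 0.0, -0.0, 0.0]
[0, 0.6, 0.0, -0.2, 0.0, -0.0, 0.0]
[0, 0.6, 0.0, -0.1, 0.0, -0.0, 0.0]
[0, 0.6, 0.0, -0.1, 0.0, -0.0, 0.0]
-- tip [ 0.4866 -0.3795  0.0281] tcp [ 0.4511 -0.3853  0.1973]
```

move_arm([
  [0,0.5,0,-0.1,0,0,0],
  [0,0.5,0,-0.1,0,0,0],
  [0,0.5,0,-0.1,0,0,0],
  [0,0.5,0,-0.1,0,0,0],
])

```text
clock: 8.5
position: [0.48, -0.3813, 0.1978]
orientation: [-0.237, 2.922, 0.023]
ft_force: [2.9, 0.7, 2.1]
width: -0.0001
gripper_force: 1.4
```

move_arm([
  [0,0.5,0,-0.1,0,0,0],
  [0,0.5,0,-0.1,0,0,0],
  [0,0.5,0,-0.1,0,0,0],
  [0,0.5,0,-0.1,0,0,0],
  [0,0.5,0,-0.1,0,0,0],
  [0,0.5,0,-0.1,0,0,0],
])

```text
clock: 9.1
position: [0.4496, -0.386, 0.1966]
orientation: [-0.237, 2.923, 0.025]
ft_force: [2.2, -0.1, 2.1]
width: -0.0001
gripper_force: 1.4
```

move_arm([
  [0,0.4,0,-0.1,0,0,0],
  [0,0.3,0,-0.1,0,0,0],
])

```text
clock: 9.3
position: [0.4423, -0.3871, 0.1968]
orientation: [-0.236, 2.924, 0.025]
ft_force: [1.6, -1.5, -0.0]
width: 0.0002
gripper_force: 1.0
```

move_arm([
  [0,0.2,0,0,0,0,0],
  [0,0.2,0,-0.1,0,0,0],
])

```text
clock: 9.5
position: [0.4385, -0.3876, 0.1969]
orientation: [-0.237, 2.923, 0.025]
ft_force: [1.9, -1.0, -1.3]
width: 0.0001
gripper_force: 0.9
```

move_arm([
  [0,0.1,0,0,0,0,0],
  [0,0.1,0,0,0,0,0],
])

```text
clock: 9.7
position: [0.4368, -0.3879, 0.1968]
orientation: [-0.237, 2.923, 0.025]
ft_force: [1.2, 1.0, 2.9]
width: 0.0001
gripper_force: 1.3
```

move_arm([
  [0,0.1,0,0,0,0,0],
  [0,0.1,0,-0.1,0,0,0],
])

```text
clock: 9.9
position: [0.4347, -0.3882, 0.1971]
orientation: [-0.237, 2.923, 0.025]
ft_force: [9.8, 0.5, -4.7]
width: -0.0005
gripper_force: 4.1
```

move_arm([
  [0,0.1,0,0,0,0,0],
  [0,0.1,0,0,0,0,0],
])

```text
clock: 10.1
position: [0.4339, -0.3884, 0.1971]
orientation: [-0.238, 2.919, 0.026]
ft_force: [15.8, 3.1, -3.5]
width: -0.0
gripper_force: 8.3
```

It stalled at 16 N, so that's the stop. I'll unhook by moving forward 12 mm, then go straight up.

move_arm([
  [0,-0.6,0,0.1,0,0,0],
  [0,-0.6,0,0.1,0,0,0],
  [0,0,0,0,0,0,0],
  [0,-0.4,0,-1.9,0,0,0],
  [0,-0.4,0,-1.9,0,0,0],
  [0,-0.4,0,-1.9,0,0,0],
  [0,-0.4,0,-1.9,0,0,0],
  [0,-0.4,0,-1.9,0,0,0],
])

```text
clock: 10.9
position: [0.4443, -0.3868, 0.2953]
orientation: [-0.236, 2.924, 0.025]
ft_force: [-0.1, -0.5, 0.3]
width: 0.0001
gripper_force: 0.0
```

move_arm([
  [0,0,0,-4,0,0,0],
  [0,0,0,-4,0,0,0],
  [0,0,0,-4,0,0,0],
  [0,0,0,0,0,0,0],
  [0,0,0,0,0,0,0],
])

```text
clock: 11.4
position: [0.4198, -0.3912, 0.4128]
orientation: [-0.236, 2.923, 0.022]
ft_force: [-0.1, 0.9, -0.5]
width: -0.0
gripper_force: 0.0
```

Run:
```python
from h import *
s=ctrl.read_state();print(s["ft_force"],s["clock"],s["position"])
sd=read_camera("side"); sc=read_camera("scene")
c=lambda i,u,v,W,H,k:cv2.resize(i[v:v+H,u:u+W],None,fx=k,fy=k,interpolation=2)
cv2.imwrite("pics/p4.png",np.hstack([c(sd,225,180,130,230,2.6),c(sc,170,200,170+70,230,1.9)[:598] if 0 else cv2.resize(c(sc,170,200,260,200,1.8),(460,598))]))
```

```text
[-0.10197293  0.85876323 -0.48003294] 11.4 [ 0.41982904 -0.39115468  0.41275777]
```

View pics/p4.png

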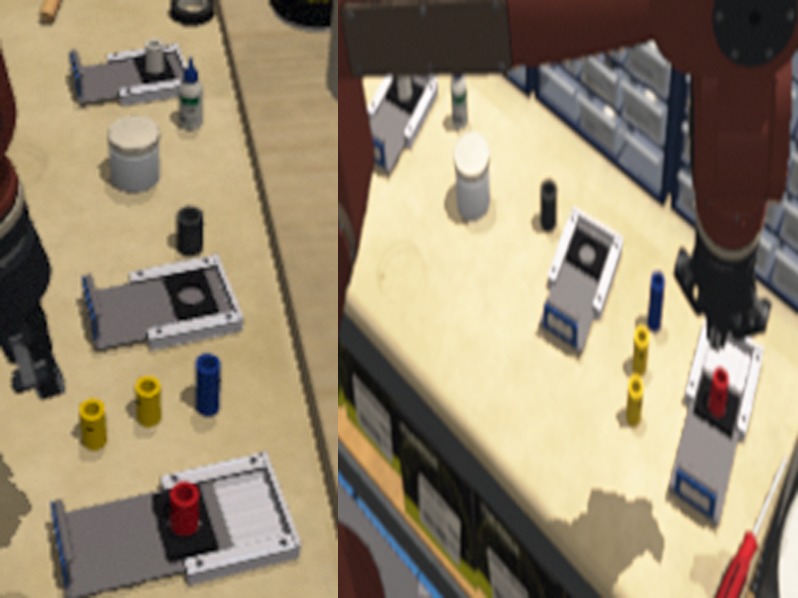

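The red tray is drawn fully out and its slug stands in the pocket. The empty tray is home, the bystanders and white tray are where they were, and the robot touches nothing.

```bash
python3 -c "
from rig import order; print(order.sign_off())"
```

```text
the job is handed in; nothing more can be done
None
```

Job handed in at about 11.5 s of the 51 s allowed: the empty tray is pushed fully home, and the red slug's tray is then drawn out to its stop with the slug standing in its pocket. The last pictures show the white tray and the bystanders where they were.

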